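Free the hold-down and tip the roller tote into the wash tray

TASK

Free the tote by turning the black T-bar hold-down a quarter turn off its lug; its thread may be right- or left-handed, so try it and go the way that gives. Then tip the tote by its handle over the edge stop, without carrying it through the air, so that it is left lying on its side on the chute and both ink rollers have rolled out into the metal tray. Leave the T-bar turned off, and leave the other things on the table where they are.

Things in the scene. Friction and masses are not known exactly. Their poses are not given: they have to be found in the camera images.
- dock: Fixed tipping dock. Origin on the table under its plywood platform's centre; the tote tips to +y (roughly away from the robot); -x is the hold-down side (left). Platform top 30 mm up, cheeks 18 mm above it at x +-80 mm. In +y: edge stop, metal chute (20 degrees down, 118 mm in plan, 176 wide) and a metal tray; their sides reach 50 mm up. Grey wedge hold-down housing: x -174 to -112 mm, y +-58 mm.
- stop_edge (a point): Middle of the top edge of the fixed edge stop, 25 mm above the platform and 63 mm in +y from the dock's origin; axes as the dock. The edge runs along x; the chute slopes down from it in +y. The tote's wall turns over this edge.
- tray_mid (a point): Middle of the tray floor (150 mm along y by 176 mm along x inside, end wall 50 mm tall), axes as the dock.
- tbar_grip (a point): Centre of the hold-down's black T-bar, 144 mm long, 14 wide, 18 deep. Turns with it: x along the bar, z outward along its spindle, which leans 30 degrees from vertical towards the dock's -x. The housing's top plate lies 25 mm below along the spindle. At the start one end reaches up over the tote's lug and prevents tipping; once turned it clears the tote.
- tbar (a joint): Turn of the T-bar in rad about its outward axis, anticlockwise seen from above positive; near 0 at the start, 1.6 at most either way. The thread is right- or left-hand, drawn each time and invisible: one way it turns with light friction (0.1 N m) through a quarter turn, the other way it stops hard 0.1 to 0.3 rad from zero. From 1.1 rad either way it counts as off.
- tote: Loose white open plastic tote, 150 (x) by 120 (y) by 90 mm, walls 5 mm, 0.25 to 0.45 kg. Origin under the centre of its floor, z up towards its mouth. It stands on the platform with its +y wall 1 to 5 mm from the edge stop. A 26 by 44 mm lug juts from the middle of its -x rim, flush with the rim.
- tote_handle (a point): Middle of the tote's wooden handle bar: round, 14 mm thick, 100 mm free length along the tote's x, 40 mm outside its -y wall (33 mm free gap), 78 mm above the tote's underside. Axes as the tote. It can turn between the fingertips as the tote tips.
- tote_edge (a point): Middle of the tote's lower +y edge, the edge next to the stop. Axes as the tote.
- roller1: Loose rubber ink roller, 40 mm across, 108 mm long with 9 mm steel axle ends, 0.13 to 0.19 kg, lying in the tote along x; origin at its centre.
- roller2: The second, identical roller in the tote; origin at its centre.
- ink_jar: Bystander: squat ink jar, 60 mm across, 75 mm tall, beside the chute on the hold-down's side; origin at its underside.
- tape_roll: Bystander: paper tape roll lying flat, 100 mm across, 25 mm tall; origin at its underside.
- ink_bottle: Bystander: ink bottle, 48 mm across, 130 mm tall, beside the dock, away from the hold-down; origin at its underside.
- pot: Bystander: white cup, 80 mm across, 95 mm tall; origin at its underside.
- brayer_brush: Bystander: brush lying flat, 190 mm long; origin at its underside.
- brayer: Bystander: hand brayer with blue handle lying flat, 120 mm roller; origin on the roller's axis at its middle.
Things that resemble listed ones, but are neither listed nor needed, are in the scene too. What is shaped like the tote but green or purple is not meant.

How it is judged:
On the way:
1. the T-bar is turned off the lug (at least 1.1 rad either way) while the tote still stands on the platform ((value of joint tbar above 1.1 rad or value of joint tbar below -1.1 rad) and angle between tote's own z axis and vertical below 0.2 rad), for 0.2 s.
At the end, for the whole second after the job is handed in: T-bar at least 1.1 rad from zero either way; tote at rest on its side on the chute (tilted 95 to 129 degrees, middle of its underside within 60 mm of the dock's centre line and -20 to 160 mm along dock y); both roller centres at rest within the tray, at most 70 mm above its floor ((value of joint tbar above 1.1 rad or value of joint tbar below -1.1 rad) and angle between tote's own z axis and vertical between 1.65 and 2.25 rad and linear speed of each of tote, roller1, roller2 below 0.03 m/s and y of tote in the frame of dock between -0.02 and 0.16 m and x of tote in the frame of dock between -0.06 and 0.06 m and x of roller1 in the frame of tray_mid between -0.088 and 0.088 m and y of roller1 in the frame of tray_mid between -0.085 and 0.078 m and z of roller1 in the frame of tray_mid between 0 and 0.07 m and x of roller2 in the frame of tray_mid between -0.088 and 0.088 m and y of roller2 in the frame of tray_mid between -0.085 and 0.078 m and z of roller2 in the frame of tray_mid between 0 and 0.07 m); the robot touches nothing.
It fails at once if the tote is carried through the air: its lower edge by the stop rises more than 120 mm above the table (z of tote_edge in the frame of dock above 0.12 m).
It fails at once if one of the other loose things on the table is moved more than 40 mm (distance of any of ink_jar, tape_roll, ink_bottle, pot, brayer_brush, brayer from where it was at the start of the episode above 0.04 m).
It also fails if it takes over 67 s, if anything falls off the work surface, if the arm or the gripper's body presses on something with over 40 N, if the wrist force passes 120 N, or if a joint passes its speed limit or range.

ROBOT

A 6-joint arm with a two-finger parallel gripper is mounted at the origin on the work surface. World frame = base frame: x ahead of the robot, y to its left, z up, the work surface at z = 0. Lengths are in m, angles in rad, forces in N, time in s.
With the tool pointing down it reaches from about 0.275 to 0.825 m from the base axis. Payload 4.9 kg.
Tool frame: the origin (TCP) lies midway between the tips of the shut fingers; the grasp point (between the pads) lies 19 mm behind it (bot.grip_depth is the distance from the TCP to the grasp point, in m); z points along the fingers, y is the line along which they close (so a half turn about z gives the same grasp; the last joint's range is limited). The gripper opens to 85 mm and grips with 20 to 120 N. Pads are 22 mm wide; open, the fingers measure 114 mm over their backs; the gripper's body (76 mm by 85 mm) begins 54 mm behind the grasp point. The pads swing forward as they close: fully open they stand 13 mm farther back than shut.
Start: joints at [-1.381, 0.326, -0.193, 1.052, 0, 1.437], TCP at [0.175, -0.521, 0.231] pointing down, gripper open.
Joint ranges: [-2.65, 2.65], [-0.97, 1.79], [-1.3, 1.35], [-1.93, 2.1], [-1.47, 1.37], [-3.14, 3.14]. Speed limits (rad/s): [2.57, 2.57, 3.14, 3.14, 3.14, 3.14].

INTERFACE

Orientations are given as a unit quaternion [w, x, y, z].
In Python, from cell import bot gives the robot as it stands. Calls block until the motion is done:
- bot.move_pose(position, orientation): joint-space move of the TCP to a pose.
- bot.move_linear(position, speed=0.15, rotation=None, until_force=None): straight line of the TCP; rotation=None keeps the orientation; speed is the mean speed in m/s. With until_force (N) it stops when the force on the tool has changed by that much, and returns True; else False.
- bot.goto_joints(angles): joint-space move.
- bot.set_gripper(opening, grasp_force=None): opening from 0.0 (shut) to 1.0 (fully open); grasp_force is the grip in N (None keeps the last); returns when the fingers have stopped.
- bot.wait(seconds).
- bot.solve_ik(position, orientation): joint angles nearest the present ones, or None.
- bot.camera(name): name is "scene" or "top" or "wrist"; returns the picture (420x560x3 uint8, red, green, blue); there is no depth.
- bot.calibration(name): a dict with "mtx" (3x3 intrinsics, pixels), "extrinsics" (4x4, takes a point from world to camera coordinates); the wrist camera has in their place "hand_eye" (4x4, takes a point from camera to tool coordinates, whose origin is the TCP and whose axes are the flange's). Camera axes: x right, y down, z forward; pixel columns grow to the right and rows downward; lengths in m; the calibration is good to about 2 mm. A picture is of the moment at which its call begins: read the wrist's pose just before it. calibration takes no time and is no camera call.
A pose or a line that the arm cannot do raises bot.PlanningError and nothing moves.
- bot.close_job(): hands the job in; it is judged then, once.
Trained networks look in the newest picture that a camera, given by its name, has taken for a name from the list of things; names that differ only in an ending like _2 or _b are one class to them, and where a whole thing is asked for, a point or a joint stands for the part that bears it (a point fixed in the world has none). Each returns a list of dicts, best first, with "confidence" (0 to 1); they miss things now and then, are a little off and sometimes report something else, mostly with a low value. They report only what shows in the picture. A call takes as long as a camera call. They do not tell look-alikes from the thing itself.
- bot.search_frame(camera, thing): "bbox" ([left, top, width, height] in pixels, round what is visible of it).
Readings, each from a call of its own:
- bot.read_clock(): time.
- bot.read_joint_positions(): joint angles.
- bot.read_joint_vel(): joint speeds.
- bot.read_joint_efforts(): joint torques, N m.
- bot.read_position(): TCP position.
- bot.read_tool_rot(): TCP orientation.
- bot.read_ft_force(): force on the tool from outside, world axes, zero at the start.
- bot.read_moment(): the same for the moment, N m.
- bot.read_gripper_width(): opening from 0.0 (shut) to 1.0 (fully open).
- bot.read_finger_force(): force on a finger pad.
Only numpy, scipy, OpenCV 4.12 (cv2) and the standard library are available. Lean on these libraries where they do the work, as an engineer would, in place of code of your own. Each camera call takes 0.05 s, during which the arm holds its last target. There are 200 camera calls.

## Working session

There is one attempt and no reset: what is moved stays moved. The work goes in short steps, each a Python script; the robot and the scene stay as the last script left them, time stands still between calls to the robot, and variables do not carry over. Pictures are saved under pics/ and viewed, at most 10 in all, crops included, and the job is handed in when it is done.

```bash
ls; mkdir -p pics; python3 - <<'E'
from cell import bot
import cv2,numpy as np
for c in ("scene","top"):
    im=bot.camera(c); cv2.imwrite(f"pics/{c}0.png",im[:,:,::-1])
    k=bot.calibration(c); print(c,np.round(k["mtx"],1).tolist(),np.round(k["extrinsics"],4).tolist())
    for t in ("dock","tbar","tote","tote_handle","roller1"):
        print(t,[(np.round(d["bbox"]).tolist(),round(d["confidence"],2)) for d in bot.search_frame(c,t)[:3]])
print(bot.read_clock())
E
```

```text
pics
scene [[520.9, 0.0, 282.0], [0.0, 520.9, 212.1], [0.0, 0.0, 1.0]] [[0.8375, 0.5462, -0.0146, -0.4262], [0.3063, -0.4914, -0.8153, -0.0814], [-0.4525, 0.6784, -0.5789, 1.5662], [0.0, 0.0, 0.0, 1.0]]
dock [([232.0, 190.0, 199.0, 160.0], 0.82), ([235.0, 195.0, 88.0, 78.0], 0.2)]
tbar [([301.0, 191.0, 34.0, 15.0], 0.86), ([97.0, 321.0, 82.0, 44.0], 0.42)]
tote [([96.0, 218.0, 92.0, 82.0], 0.91), ([210.0, 124.0, 73.0, 49.0], 0.87), ([233.0, 199.0, 89.0, 75.0], 0.68)]
tote_handle [([99.0, 223.0, 92.0, 77.0], 0.96), ([210.0, 122.0, 67.0, 55.0], 0.86), ([230.0, 198.0, 96.0, 74.0], 0.79)]
roller1 [([268.0, 221.0, 24.0, 22.0], 0.76)]
top [[447.9, 0.0, 278.3], [0.0, 447.9, 211.7], [0.0, 0.0, 1.0]] [[-0.0252, -0.9997, -0.002, 0.0469], [-0.9925, 0.0253, -0.1193, 0.5049], [0.1193, -0.001, -0.9929, 1.1324], [0.0, 0.0, 0.0, 1.0]]
dock [([232.0, 67.0, 123.0, 165.0], 0.56)]
tbar [([232.0, 182.0, 50.0, 12.0], 0.85)]
tote [([268.0, 164.0, 82.0, 71.0], 0.96), ([132.0, 312.0, 77.0, 82.0], 0.76), ([368.0, 247.0, 86.0, 76.0], 0.62)]
tote_handle [([371.0, 248.0, 84.0, 77.0], 0.84), ([136.0, 313.0, 76.0, 75.0], 0.71)]
roller1 [([290.0, 194.0, 49.0, 22.0], 0.88), ([288.0, 175.0, 51.0, 21.0], 0.58), ([233.0, 70.0, 118.0, 162.0], 0.27)]
0.6
```

```bash
python3 - <<'E'
import cv2
im=cv2.imread("pics/top0.png"); cv2.imwrite("pics/top0c.png",cv2.resize(im[60:250,200:400],None,fx=3.1,fy=3.1,interpolation=cv2.INTER_CUBIC))
E
```

```text
(no output)
```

View pics/scene0.png

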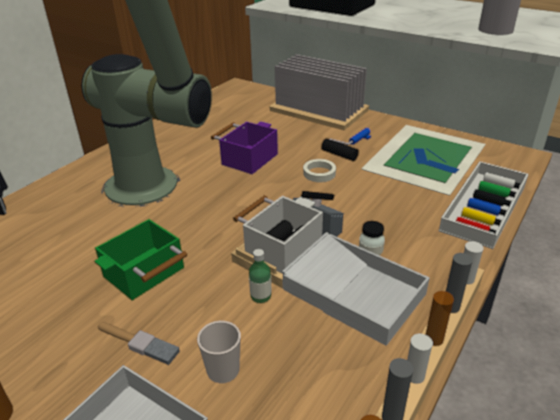

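View pics/top0.png

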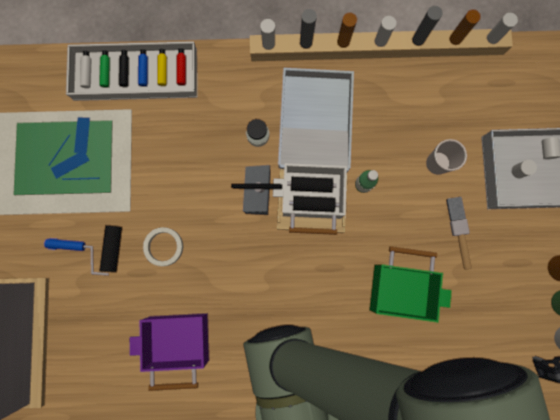

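```bash
sleep 1
```

```text
(no output)
```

View pics/top0c.png

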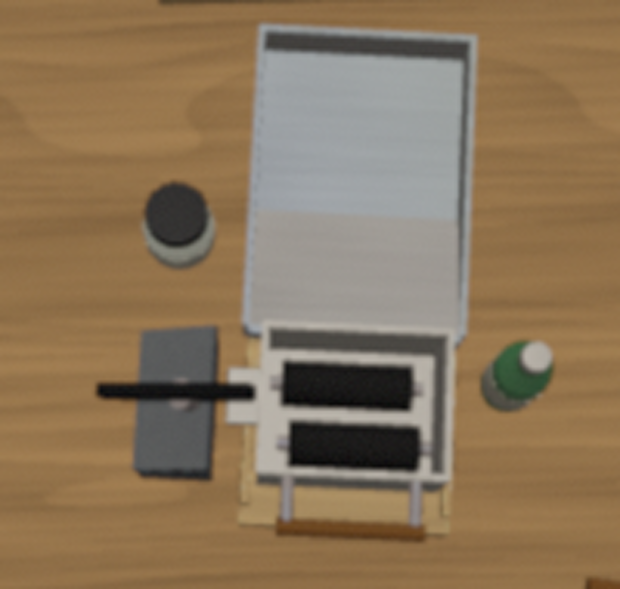

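The white tote at top-image (313,190) with its lug and T-bar (257,186) stands on the dock. It is the one meant, because purple (173,342) and green (407,292) are excluded. The handle is at (314,230), the tray at (316,100), and both rollers are in the tote. Next I fit the dock pose.

```bash
cat > h.py <<'E'
from cell import bot
import numpy as np, cv2
from scipy.spatial.transform import Rotation as R
K={c:(np.array(bot.calibration(c)["mtx"]),np.array(bot.calibration(c)["extrinsics"])) for c in("scene","top")}
def onz(c,uv,z,cal=None):
    M,E=cal or K[c]; C=-E[:3,:3].T@E[:3,3]; d=E[:3,:3].T@np.linalg.inv(M)@[*uv,1]
    return C+d*(z-C[2])/d[2]
def proj(cal,P):
    M,E=cal; p=M@(E[:3,:3]@np.asarray(P)+E[:3,3]); return p[:2]/p[2]
def tri(a,b,ca=None,cb=None):
    (M1,E1),(M2,E2)=ca or K["top"],cb or K["scene"]
    X=cv2.triangulatePoints(M1@E1[:3],M2@E2[:3],np.array(a,float).reshape(2,1),np.array(b,float).reshape(2,1)).ravel()
    return X[:3]/X[3]
def wristcal():
    k=bot.calibration("wrist"); T=np.eye(4); q=bot.read_tool_rot(); T[:3,:3]=R.from_quat(np.roll(q,-1)).as_matrix(); T[:3,3]=bot.read_position()
    return np.array(k["mtx"]),np.linalg.inv(T@np.array(k["hand_eye"]))
def quat(zdir,ydir):
    z=np.array(zdir)/np.linalg.norm(zdir); y=np.array(ydir)-np.dot(ydir,z)*z; y/=np.linalg.norm(y)
    return np.roll(R.from_matrix(np.c_[np.cross(y,z),y,z]).as_quat(),1)
E
python3 - <<'E'
from h import *
f=lambda u,v:(u/3.1+200,v/3.1+60)
for n,p,z in [("trayTL",(262,27),.05),("trayTR",(477,38),.05),("chBL",(245,333),.05),("chBR",(465,342),.05),("rTL",(262,322),.12),("rTR",(455,330),.12),("rBR",(447,487),.12),("rBL",(257,480),.12),("hL",(277,527),.108),("hR",(424,533),.108),("plBL",(238,522),.03),("plBR",(450,530),.03),("barL",(98,390),.07),("barR",(255,392),.14)]:
    print(n,np.round(onz("top",f(*p),z),4))
print("barmid tri",tri((257,187),(318,195.5)))
print(bot.calibration("wrist"),bot.read_tool_rot())
E
```

```text
trayTL [0.885  0.0081 0.05  ]
trayTR [ 0.8704 -0.1754  0.05  ]
chBL [0.6186 0.0294 0.05  ]
chBR [ 0.6063 -0.1534  0.05  ]
rTL [0.6115 0.0162 0.12  ]
rTR [ 0.6013 -0.1344  0.12  ]
rBR [ 0.4781 -0.1229  0.12  ]
rBL [0.4873 0.0234 0.12  ]
hL [0.4515 0.0087 0.108 ]
hR [ 0.4439 -0.1053  0.108 ]
plBL [0.4626 0.0392 0.03  ]
plBR [ 0.4514 -0.1372  0.03  ]
barL [0.5699 0.1503 0.07  ]
barR [0.5526 0.0234 0.14  ]
barmid tri [0.56031844 0.08598514 0.10953633]
{'mtx': array([[296.49133378,   0.        , 282.02342887],
       [  0.        , 296.49133378, 211.29761042],
       [  0.        ,   0.        ,   1.        ]]), 'hand_eye': array([[-5.52383876e-04, -9.52055716e-01, -3.05924189e-01,
         7.84317863e-02],
       [ 9.99999842e-01, -4.92973301e-04, -2.71458562e-04,
        -8.37256047e-04],
       [ 1.07631219e-04, -3.05924290e-01,  9.52055837e-01,
        -1.43043955e-01],
       [ 0.00000000e+00,  0.00000000e+00,  0.00000000e+00,
         1.00000000e+00]])} [-1.87306576e-07  9.86924659e-01  1.61182246e-01  3.05234715e-07]
```

```bash
cat >> h.py <<'E'
a=np.deg2rad(-4.4); v=np.array([np.cos(a),np.sin(a),0]); u=np.array([v[1],-v[0],0]); Z=np.array([0,0,1.])
sp=-u*.5+Z*np.cos(np.pi/6)   # spindle outward
E
python3 - <<'E'
from h import *
c=np.array([.558,.087,.108]); P=c+sp*.09
for s in(1,-1):
    q=quat(-sp,s*v); j=bot.solve_ik(P,q); j2=bot.solve_ik(c-sp*.012,q); print(s,j,j2)
    if j is not None and abs(j[5])<1.6: qb=q
bot.set_gripper(.6)
bot.move_pose(P,qb); cal=wristcal(); im=bot.camera("wrist"); cv2.imwrite("pics/w1.png",im[:,:,::-1])
for t in("tbar","tote_handle"): print(t,[(np.round(d["bbox"]).tolist(),round(d["confidence"],2)) for d in bot.search_frame("wrist",t)[:2]])
print("pred",proj(cal,c),proj(cal,c+.072*(u*.866+Z*.5)),proj(cal,c-.072*(u*.866+Z*.5)),bot.read_clock())
np.save("cal1.npy",np.array([*cal],dtype=object),allow_pickle=True)
E
```

```text
1 [ 0.34360081  0.60391608  0.01758658  1.21587477 -0.47401676  2.04732384] [ 0.26759528  0.63981632 -0.16567751  0.95781483 -0.49001693  1.96346011]
-1 [ 0.34360081  0.60391608  0.01758658  1.21587477 -0.47401676 -1.09426881] [ 0.26759528  0.63981632 -0.16567751  0.95781483 -0.49001693 -1.17813255]
tbar [([268.0, 130.0, 23.0, 168.0], 0.76)]
tote_handle [([212.0, 4.0, 191.0, 169.0], 0.94), ([404.0, 0.0, 101.0, 17.0], 0.8)]
pred [281.96692322 215.58274879] [281.7947919  125.23671635] [282.11079956 291.0986793 ] 3.9
```

View pics/w1.png

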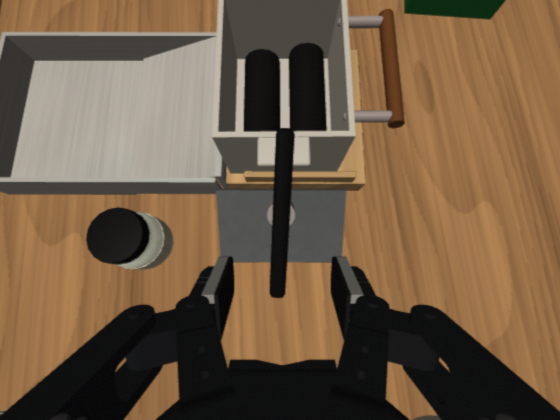

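The bar spans (286,130) to (278,297), with its middle at (282,213), about 4 mm off the prediction and turned by about -2.7°. I'll grip it and try turning.

```bash
cat > turn.py <<'E'
from h import *
bx=u*.866+Z*.5
c=np.array([.558,.087,.108])-.0045*bx
cal=np.load("cal1.npy",allow_pickle=True); print("hub pred",proj(tuple(cal),c-sp*.025))
q=np.roll((R.from_rotvec(-.048*sp)*R.from_quat(np.roll(quat(-sp,-v),-1))).as_quat(),1)
bot.move_pose(c+sp*.05,q)
print("contact",bot.move_linear(c-sp*.013,speed=.08,until_force=15))
bot.set_gripper(0,grasp_force=50)
m0=np.array(bot.read_moment()); print(bot.read_gripper_width(),bot.read_finger_force(),bot.read_ft_force(),m0,bot.read_position())
def step(d,n,lim):
    tot=0
    for i in range(n):
        j=np.array(bot.read_joint_positions()) if i==0 else j
        j[5]-=d; bot.goto_joints(j); tot+=d
        f=np.array(bot.read_ft_force()); m=np.dot(np.array(bot.read_moment())-m0,sp)
        print(round(tot,2),round(m,3),np.round(f,1))
        if abs(m)>lim: return tot,True
    return tot,False
t,hit=step(.09,5,.45)
if hit: print("reverse"); step(-t,1,9); s=-1; t=0
else: s=1
print(s,bot.read_joint_positions(),bot.read_clock())
E
python3 turn.py
```

```text
hub pred [281.94976241 211.52093715]
contact False
0.23714835015738917 48.852049112319946 [4.20656451 0.99579466 2.45042415] [ 0.45432084 -0.84753183  0.45277291] [0.55937815 0.08480731 0.09539244]
0.09 0.069 [1.7 1.2 1.8]
0.18 0.087 [-0.6  0.4  2.5]
0.27 0.063 [-3.3  1.5  4.4]
0.36 -0.195 [-4.7  1.7  4.8]
0.45 0.083 [-6.1  7.8  2.3]
1 [ 0.27446482  0.64597128 -0.16235031  0.95744118 -0.48388054 -1.57138483] 6.7833
```

```bash
python3 - <<'E'
from h import *
im=bot.camera("wrist"); im2=bot.camera("scene")
cv2.imwrite("pics/w2.png",np.vstack([im[:,:,::-1][60:360],cv2.resize(im2[150:250,240:427],(560,300),interpolation=cv2.INTER_CUBIC)[:,:,::-1]]))
print(bot.read_gripper_width())
E
```

```text
0.23320479789600157
```

View pics/w2.png

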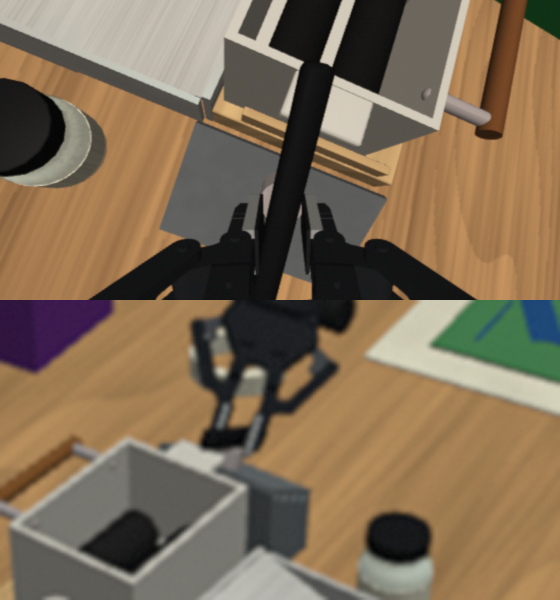

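```bash
python3 - <<'E'
from h import *
cal=wristcal(); bx=u*.866+Z*.5; by=np.cross(sp,bx)
c=np.array([.558,.087,.108])-.0045*bx
for ph in(-.1,0,.1,.2,.3,.4): print(ph,proj(cal,c+sp*.009+.072*(bx*np.cos(ph)+by*np.sin(ph))).round(0))
print(bot.read_joint_efforts()[5])
E
```

```text
-0.1 [368. 148.]
0 [352. 140.]
0.1 [336. 134.]
0.2 [318. 129.]
0.3 [301. 127.]
0.4 [282. 126.]
0.07125251227989793
```

The bar stopped at about 0.2 rad while the tool reached 0.4, so positive is blocked. I'll regrip aligned and turn the other way.

```bash
python3 - <<'E'
from h import *
bot.set_gripper(.4)
j=np.array(bot.read_joint_positions()); j[5]=-1.37; bot.goto_joints(j)
bot.set_gripper(0,grasp_force=90); print("w",bot.read_gripper_width())
m0=np.array(bot.read_moment())
for k in range(1,7):
    j[5]=-1.37+.28*k; bot.goto_joints(j)
    print(round(.2-.28*k,2),round(np.dot(np.array(bot.read_moment())-m0,sp),3),np.round(bot.read_ft_force(),1))
bot.wait(.2)
cal=wristcal(); im=bot.camera("wrist"); im2=bot.camera("top")
cv2.imwrite("pics/w3.png",np.vstack([im[:,:,::-1][60:360],cv2.resize(im2[140:240,200:387],(560,300),interpolation=cv2.INTER_CUBIC)[:,:,::-1]]))
bx=u*.866+Z*.5; by=np.cross(sp,bx); c=np.array([.558,.087,.108])-.0045*bx
for ph in(-1.1,-1.2,-1.3,-1.4,-1.5): print(ph,proj(cal,c+sp*.009+.072*(bx*np.cos(ph)+by*np.sin(ph))).round(0)-[0,60])
print(bot.read_gripper_width(),bot.read_clock())
E
```

```text
w 0.20613157507900404
-0.08 -0.072 [-1.5  1.3  5.9]
-0.36 -0.093 [-0.1  1.1  5.9]
-0.64 -0.128 [ 3.  -1.4  5.1]
-0.92 -0.096 [ 2.6 -3.3  4.2]
-1.2 -0.122 [ 4.  -4.3  6.2]
-1.48 -0.069 [ 4.  -6.4  6.6]
-1.1 [222.  76.]
-1.2 [239.  70.]
-1.3 [256.  66.]
-1.4 [274.  64.]
-1.5 [292.  63.]
0.2052637229632921 10.375
```

View pics/w3.png

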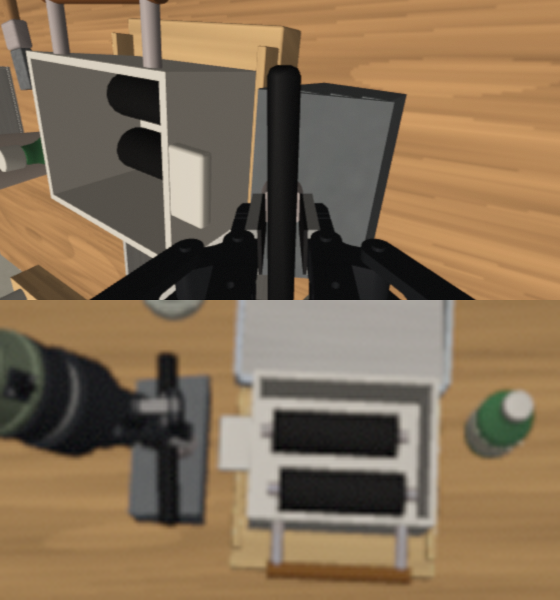

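```bash
python3 - <<'E'
from h import *
bot.set_gripper(.5)
p=np.array(bot.read_position()); bot.move_linear(p+sp*.1,speed=.2)
h=np.array([.4477,-.0483,.108])
for s in(1,-1):
    q=quat(-Z,s*v); print(s,[np.round(bot.solve_ik(P,q),2) if bot.solve_ik(P,q) is not None else None for P in (h-Z*.012,h+Z*.13,h+.267*v+Z*.1)])
    
q=min((quat(-Z,v),quat(-Z,-v)),key=lambda q:abs(bot.solve_ik(h+Z*.1,q)[5]))
bot.move_pose(h+Z*.12,q); bot.set_gripper(.4)
cal=wristcal(); im=bot.camera("wrist"); cv2.imwrite("pics/w4.png",im[:,:,::-1])
print([(np.round(d["bbox"]).tolist(),round(d["confidence"],2)) for d in bot.search_frame("wrist","tote_handle")[:2]])
print("pred",proj(cal,h),proj(cal,h-u*.05),proj(cal,h+u*.05),q,bot.read_clock())
np.save("cal4.npy",np.array([*cal],dtype=object),allow_pickle=True)
E
```

```text
1 [array([-0.27,  0.3 , -0.63,  0.64,  0.  ,  1.38]), array([-0.27,  0.14, -0.42,  1.01,  0.  ,  1.38]), array([-0.2 ,  0.66,  0.3 ,  1.2 ,  0.  ,  1.45])]
-1 [array([-0.27,  0.3 , -0.63,  0.64,  0.  , -1.77]), array([-0.27,  0.14, -0.42,  1.01,  0.  , -1.77]), array([-0.2 ,  0.66,  0.3 ,  1.2 ,  0.  , -1.69])]
[([124.0, 291.0, 137.0, 127.0], 0.91), ([270.0, 85.0, 211.0, 198.0], 0.82)]
pred [282.12163245 207.01315663] [282.24877474 152.27644594] [282.00789938 255.97698425] [ 0.          0.73372986  0.6794413  -0.        ] 12.675
```

View pics/w4.png

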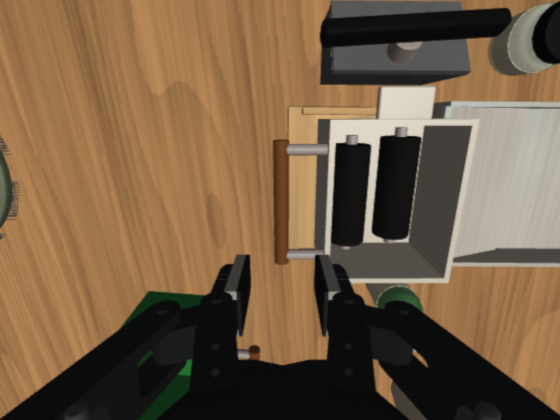

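The handle spans (281,141) to (281,264), with its middle at (281,202). That is 5 mm along -u from the prediction. The T-bar is at (415,27), clear of the lug. Now I grasp and start tipping.

```bash
cat > tip.py <<'E'
from h import *
h=np.array([.4477,-.0483,.108])-.005*u; off=np.array([0,0,-.017]); g=.003
piv=h+v*(.160+g); piv[2]=.055
def hp(deg):
    t=np.deg2rad(deg); y,z=-.160,.053
    return piv+v*(y*np.cos(t)+z*np.sin(t))+Z*(-y*np.sin(t)+z*np.cos(t))
E
python3 - <<'E'
from tip import *
bot.move_linear(h+Z*.04,speed=.2)
print("contact",bot.move_linear(h+off,speed=.08,until_force=12))
bot.set_gripper(0,grasp_force=40); print("w",bot.read_gripper_width(),bot.read_finger_force(),np.round(bot.read_ft_force(),1))
for d in range(0,64,9):
    bot.move_linear(hp(d)+off,speed=.1); f=np.array(bot.read_ft_force()); print(d,f.round(1),round(bot.read_gripper_width(),3))
    if np.linalg.norm(f)>35: break
ims=[bot.camera(c)[:,:,::-1] for c in("scene","wrist")]
cv2.imwrite("pics/t1.png",np.vstack([cv2.resize(ims[0][100:350,180:460],(560,500))[:320],ims[1][100:370]]))
print(bot.read_clock())
E
```

```text
contact False
w 0.14931655027008336 39.25417184829712 [-2.6 -0.6  5.3]
0 [-9.9  0.1 16.7] 0.148
9 [-4.3  1.9 -1.8] 0.148
18 [-6.   2.6  2. ] 0.145
27 [-9.   2.5  3.5] 0.142
36 [-14.7   3.4  14.8] 0.145
45 [-10.8   3.   15.7] 0.145
54 [-6.7  2.1 11.4] 0.145
63 [-3.8  1.8  6.8] 0.144
17.6667
```

View pics/t1.png

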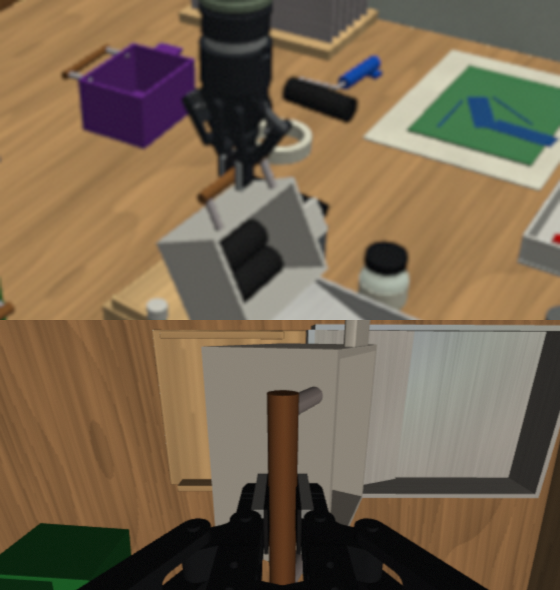

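The tote is tipping over the stop at about 60°, with the handle held and both rollers still inside. I'll continue.

```bash
python3 - <<'E'
from tip import *
for d in (72,80,88,95,101,106):
    bot.move_linear(hp(d)+off,speed=.1); f=np.array(bot.read_ft_force()); print(d,f.round(1))
    if np.linalg.norm(f)>35: break
bot.wait(1)
ims=[bot.camera(c)[:,:,::-1] for c in("scene","top")]
cv2.imwrite("pics/t2.png",np.vstack([cv2.resize(ims[0][130:350,180:460],(560,440))[:330],cv2.resize(ims[1][55:225,200:480],(445,270))[:, :].copy() if 0 else cv2.resize(ims[1][60:200,200:490],(560,270))]))
print(bot.read_clock())
E
```

```text
72 [-1.5  1.7  6.1]
80 [-0.9  1.7  4.4]
88 [0.  0.4 2.4]
95 [1.6 1.5 4. ]
101 [1.5 0.2 5.5]
106 [2.6 0.2 4.4]
20.9333
```

View pics/t2.png

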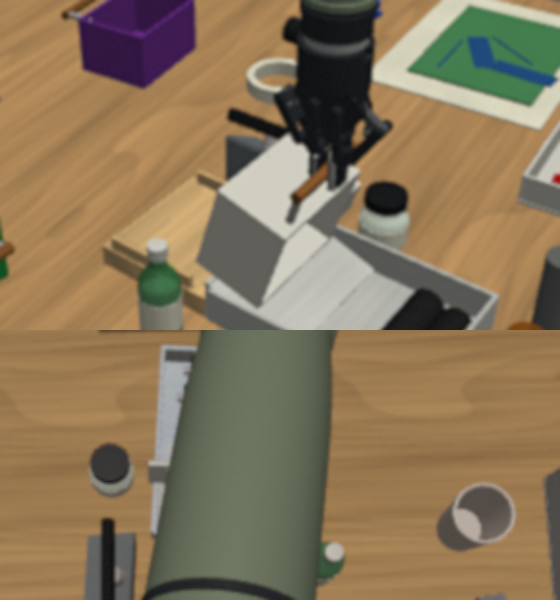

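Both rollers are in the tray, and the tote is nearly lying on the chute. Now I lower it, release it and back off.

```bash
python3 - <<'E'
from tip import *
print(bot.move_linear(hp(110.5)+off,speed=.04,until_force=8),bot.read_ft_force())
bot.set_gripper(.45); bot.wait(.3)
p=np.array(bot.read_position()); bot.move_linear(p+Z*.12,speed=.15)
bot.move_linear(p+Z*.17-v*.22-u*.1 if 0 else p+Z*.15-v*.2,speed=.25)
bot.wait(.5)
ims=[bot.camera(c)[:,:,::-1] for c in("scene","top")]
for t in("tote","roller1"): print(t,[(np.round(d["bbox"]).tolist(),round(d["confidence"],2)) for d in bot.search_frame("top",t)[:3]])
cv2.imwrite("pics/t3.png",np.vstack([cv2.resize(ims[0][130:350,180:460],(560,440))[:330],cv2.resize(ims[1][60:200,200:490],(560,270))]))
print(bot.read_clock())
E
```

```text
False [2.28873332 0.19086748 5.82158959]
tote [([379.0, 246.0, 75.0, 79.0], 0.96), ([274.0, 106.0, 34.0, 68.0], 0.74), ([252.0, 156.0, 17.0, 59.0], 0.63)]
roller1 [([292.0, 87.0, 19.0, 16.0], 0.71), ([295.0, 73.0, 18.0, 20.0], 0.48)]
24.6917
```

View pics/t3.png

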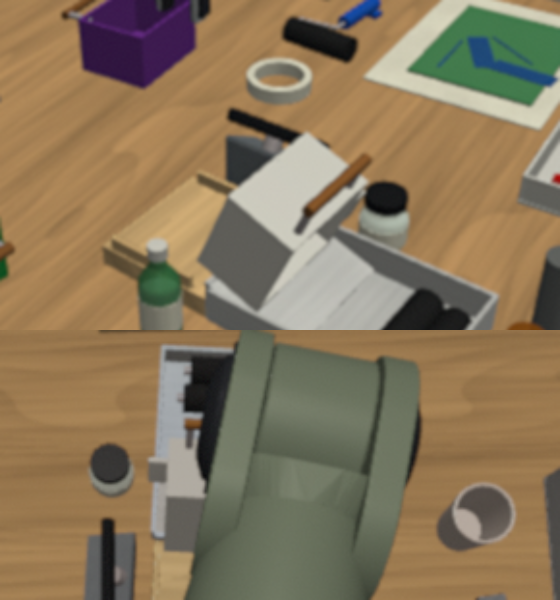

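```bash
python3 - <<'E'
from tip import *
for d in(95,105,110): print(d,[(2*(proj(K["scene"],hp(d)+s*.055*u)-[180,130])).round() for s in(1,-1)])
E
```

```text
95 [array([274., 175.]), array([331., 127.])]
105 [array([295., 195.]), array([351., 145.])]
110 [array([304., 206.]), array([360., 156.])]
```

The observed handle ends at (305,212) and (370,158) match a tilt of about 110°, so I'm handing in.

```bash
python3 -c "
from cell import bot
print(bot.close_job())"
```

```text
the job is handed in; nothing more can be done
None
```

The job is handed in, but no verdict came back: the T-bar is turned off to about -1.45 rad (positive was blocked near 0.2), the tote lies on the chute at about 110°, both rollers are in the tray, and the last pictures show no bystander moved.

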